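# Tip the rinsed painting marbles from the mug into the caddy well

## Robot

A 6-joint arm with a two-finger parallel gripper is mounted at the origin on the work surface. World frame = base frame: x ahead of the robot, y to its left, z up, the work surface at z = 0. Lengths are in m, angles in degrees, forces in N, time in s.
With the tool pointing down it reaches from about 0.3 to 0.75 m from the base axis. Payload 8.5 kg.
Tool frame: the origin (TCP) lies on the centre line of the jaws, within the pads' length; the fingertips stand 25 mm ahead of it and the grasp point (between the pads) lies 6 mm ahead of it; z points along the fingers, y is the line along which they close (so a half turn about z gives the same grasp; the last joint's range is limited). The gripper opens to 85 mm and grips with 20 to 120 N. Pads are 22 mm wide; open, the fingers measure 114 mm over their backs; the gripper's body (76 mm by 85 mm) begins 54 mm behind the grasp point. The pads swing forward as they close: fully open they stand 13 mm farther back than shut.
Start: joints at [53.898, 21.807, 74.336, -0, 83.858, -12.336], TCP at [0.222, 0.503, 0.256] pointing down, gripper open.
Joint ranges: [-178.18, 178.18], [-50.72, 133.34], [12.68, 142.11], [-81.47, 261.47], [9.98, 163.14], [-165.26, 165.26]. Speed limits (degrees/s): [136.94, 136.94, 180, 180, 180, 180].

## Interface

Orientations are given as a 3x3 rotation matrix whose columns are the frame's x, y, z axes.
In Python, from rig import telemetry, optics, env gives the robot as it stands.
- The arm moves only by the tool send_rows, never from a script. Its argument "deltas" is a list that holds one entry, the list of rows, each a list of 7 numbers: the shift along the tool's x, y, z in m, then the turn, a rotation vector about the tool's x, y, z in rad, then the opening, from -1 (shut) to 1 (fully open), so that 0 is half open. In form: [[[x, y, z, ax, ay, az, grip], ...]]. A call has 1 to 12 rows; each row shifts and turns the commanded pose from where the row before left it, along the tool's axes as they then stand; what a row does not reach is not made up. A row lasts 1/8 s, in which the tool goes at most 62.5 mm and 10.7 degrees, less where a joint would pass 70% of its speed; a pose out of reach is approached as far as the arm can. A call is refused whole if a number of a shift passes 0.0625 or a number of a turn 0.188, either way. A call with a gripper value outside its range is refused whole. The fingers move at their own pace and stop on an object; "squeeze" is the grip in N (left out, the last holds). Time passes only in rows, so rows that do not move let the fingers close. It gives the time, the measured TCP pose, the force, the opening and the grip force at its end, in the units of the state.
- telemetry.observe(): the state, without advancing time (a new reading comes with each control period).
- optics.get_image(name): name is "scene" or "top"; returns a dict with "image" (400x640x3 uint8, red, green, blue), "range_z" (400x640 float32, m along the optical axis (not along the pixel's ray), 0 where there is no reading), "K" (3x3 intrinsics, pixels), "rvec" (rotation vector, rad) and "tvec" (3), from world to camera coordinates, as OpenCV has them. Camera axes: x right, y down, z forward; pixel columns grow to the right and rows downward; lengths in m; the calibration is good to about 2 mm. A picture is of the moment at which its call begins.
- env.close_job(): hands the job in; it is judged then, once.
The state is a dict: "time_s": time; "q": joint angles; "qvel": joint speeds; "joint_efforts": joint torques, N m; "position": TCP position; "tool_rot": TCP orientation; "ft_force": force on the tool from outside, world axes, zero at the start; "wrist_torque": the same for the moment, N m; "grip_width": finger opening in m; "gripper_force": force on a finger pad.
Only numpy, scipy, OpenCV 4.12 (cv2) and the standard library are available. Lean on these libraries where they do the work, as an engineer would, in place of code of your own. Each camera call takes 0.05 s, during which the arm holds its last target. There are 200 camera calls.

## Task

Put the five painting marbles away: lean the enamel mug over and bring its mouth in over the walls of the empty well in the plywood caddy, close above them and with all the marbles still inside, then tip it right over so that every marble rolls into the well. Stand the empty mug upright on its own coaster again and let go; do not bang the mug against the caddy, and leave the other things on the table where they are.

Things in the scene. Friction and masses are not known exactly. Their poses are not given: they have to be found in the camera images.
- mug: white enamel mug (grey in shade), dark rim, about 160 g, holding the five marbles. Origin at the centre of its underside, own z up. Round and tapered: 60 mm across at the foot, 80 mm at the rim, 80 mm tall, wall 2.5 mm. Strap handle along its own -x (towards the robot or the near right at the start). The marbles stay in up to a lean of about 70 degrees; at 95 to 100 degrees (mouth a little down) all roll out
- mug_mouth (a point): centre of the mug's mouth, in the plane of the rim, 80 mm above its underside; axes as the mug's
- mug_handle (a point): middle of the upright strap of the mug's handle: 66 mm from the mug's axis along its own -x, 42 mm above its underside. The strap is 50 mm tall (17 to 67 mm above the underside), 14 mm wide along the mug's own y (the two flat sides to grip), 5 mm thick; 26 to 34 mm of free space between strap and mug wall
- coaster_a: round cork coaster under the mug, fixed to the table, 110 mm across, 4 mm thick; origin at the centre of its underside, on the table
- coaster_b: the other cork coaster, same size, under the tumbler; fixed
- caddy: open plywood caddy, fixed: 210 mm along its x, 320 mm along its y; walls and dividers 8 mm thick, all 75 mm high above the table. Origin at the centre of its underside. Back row (own +x): paint bottles standing 150 mm above the table. Front left compartment (own +y): tape roll and small box. Front right (own -y): the empty well
- well (a point): centre of the floor of the empty well, 8 mm above the table, axes as the caddy's. The well is 130 x 130 mm inside and 67 mm deep, so its wall tops are 67 mm above this point. Its front (own -x) and right (own -y) walls are outer walls of the caddy; the bottles are beyond the wall at own +x, tape and box beyond that at own +y
- marble1: glass marble, 20 mm across, about 10 g, at the start in the bottom of the mug; origin at its centre
- marble2: glass marble, 20 mm across, about 10 g, at the start in the bottom of the mug; origin at its centre
- marble3: glass marble, 20 mm across, about 10 g, at the start in the bottom of the mug; origin at its centre
- marble4: glass marble, 20 mm across, about 10 g, at the start in the bottom of the mug; origin at its centre
- marble5: glass marble, 20 mm across, about 10 g, at the start in the bottom of the mug; origin at its centre
- tumbler: clear drinking tumbler, 74 mm across the rim, 95 mm tall, standing on the other coaster; loose, to be left alone. Origin at the centre of its underside
- brush_jar: glass jar, 76 mm across and 100 mm tall, with paint brushes standing in it to 200 mm; loose, to be left alone. Origin at the centre of its underside
- paint_bottle: squeeze bottle of paint, 46 mm across, 130 mm tall; loose, to be left alone. Origin at the centre of its underside
- plate: white palette plate with dabs of dry paint, 180 mm across, 14 mm high; loose, to be left alone. Origin at the centre of its underside
- phone: phone lying flat, 145 x 71 x 9 mm; loose, to be left alone. Origin at the centre of its underside
- brush: paint brush lying flat, 220 mm long, 8 mm thick, along its own x axis; loose, to be left alone. Origin at the centre of its underside
- spectacles: open spectacles, about 140 x 135 mm, 43 mm high; loose, to be left alone. Origin at the centre of its underside, between the lenses, with the temples along its own +x
- sponge: sponge block, 90 x 60 x 28 mm; loose, to be left alone. Origin at the centre of its underside
Mind the look-alikes: they are no part of the job. Leave any purple or yellow look-alike of the mug alone. Leave any purple look-alike of the coaster_a alone.

How it is judged (in metres and radians):
On the way, in this order (a step that is already met when the one before it is completed fails the run):
1. all five marbles still inside, the mug leans more than 35 degrees with the centre of its mouth over the well and less than 75 mm above the wall tops (angle between mug's own z axis and vertical above 0.61 rad and x of mug_mouth in the frame of well between -0.07 and 0.07 m and y of mug_mouth in the frame of well between -0.07 and 0.07 m and z of mug_mouth in the frame of well below 0.142 m and z of marble1 in the frame of mug between 0 and 0.075 m and distance between each of marble1, marble2, marble3, marble4, marble5 and mug below 0.09 m and z of marble2 in the frame of mug between 0 and 0.075 m and z of marble3 in the frame of mug between 0 and 0.075 m and z of marble4 in the frame of mug between 0 and 0.075 m and z of marble5 in the frame of mug between 0 and 0.075 m), for 0.1 s.
2. all five marbles lie in the well (x of marble1 in the frame of well between -0.062 and 0.062 m and y of marble1 in the frame of well between -0.062 and 0.062 m and z of marble1 in the frame of well between 0 and 0.045 m and x of marble2 in the frame of well between -0.062 and 0.062 m and y of marble2 in the frame of well between -0.062 and 0.062 m and z of marble2 in the frame of well between 0 and 0.045 m and x of marble3 in the frame of well between -0.062 and 0.062 m and y of marble3 in the frame of well between -0.062 and 0.062 m and z of marble3 in the frame of well between 0 and 0.045 m and x of marble4 in the frame of well between -0.062 and 0.062 m and y of marble4 in the frame of well between -0.062 and 0.062 m and z of marble4 in the frame of well between 0 and 0.045 m and x of marble5 in the frame of well between -0.062 and 0.062 m and y of marble5 in the frame of well between -0.062 and 0.062 m and z of marble5 in the frame of well between 0 and 0.045 m), for 0.2 s.
At the end, for the whole second after the job is handed in: all five marbles at rest in the well; the mug released, at rest and upright within 7 degrees, its whole foot on its own coaster (centre within 27 mm of the coaster's centre) (all of step 2 and linear speed of each of marble1, marble2, marble3, marble4, marble5 below 0.05 m/s and angle between mug's own z axis and vertical below 0.12 rad and horizontal distance between mug and coaster_a below 0.027 m and z of mug in the frame of coaster_a between 0 and 0.008 m and linear speed of mug below 0.03 m/s); the robot touches nothing.
It fails at once if any bystander (tumbler, brush jar, paint bottle, plate, phone, brush, spectacles, sponge) is moved more than 30 mm (distance of any of tumbler, brush_jar, paint_bottle, plate, phone, brush, spectacles, sponge from where it was at the start of the episode above 0.03 m).
It fails at once if the tumbler, brush jar or paint bottle is knocked over (angle between any of tumbler, brush_jar, paint_bottle's own z axis and vertical above 0.5 rad).
It fails at once if the mug strikes the caddy harder than 20 N (contact force between mug and caddy above 20 N).
It also fails if it takes over 54 s, if anything falls off the work surface, if the arm or the gripper's body presses on something with over 40 N, if the wrist force passes 120 N, or if a joint passes its speed limit or range.

## Working session

There is one attempt and no reset: what is moved stays moved. The work goes in short steps, Python scripts to look and compute and a tool call to move; the robot and the scene stay as the last step left them, time stands still between calls to the robot, and variables do not carry over. Pictures are saved under pics/ and viewed, at most 10 in all, crops included, and the job is handed in when it is done.

Besides the shell and the picture viewer there is one more tool, called after "Emit:" as name(argument=value, ...) on one line, values as JSON. send_rows: Moves the arm, as the interface text tells. Its arguments: {"type":"object","properties":{"deltas":{"type":"array"},"squeeze":{"type":"number"}},"required":["deltas"]}

```bash
mkdir -p pics; ls
python3 - <<'E'
from rig import telemetry, optics, env
import cv2,numpy as np
s=telemetry.observe();print(s)
for n in("scene","top"):
    d=optics.get_image(n);cv2.imwrite(f"pics/{n}0.png",d["image"][:,:,::-1]);np.savez(f"{n}0.npz",**d)
    R=cv2.Rodrigues(d["rvec"])[0];print(n,d["K"].tolist(),(-R.T@np.ravel(d["tvec"])).round(3),R.round(3).tolist())
E
```

```text
pics
{'time_s': 0.0, 'q': array([ 5.38989514e+01,  2.18424333e+01,  7.43859585e+01, -7.62113103e-05,
        8.38594843e+01, -1.23346343e+01]), 'qvel': array([-0.04012311, -0.02101101, -0.02758664,  0.05399135, -0.04035181,
       -0.00329579]), 'joint_efforts': array([-8.58448630e-05, -4.48467028e+01, -2.31276888e+01, -2.32183493e-04,
        4.87407277e-03,  1.40902031e-05]), 'position': array([0.22148619, 0.50314035, 0.25569114]), 'tool_rot': array([[-9.15195972e-01,  4.03008086e-01, -9.02620280e-04],
       [ 4.03008965e-01,  9.15195190e-01, -1.23999832e-03],
       [ 3.26344389e-04, -1.49860553e-03, -9.99998824e-01]]), 'ft_force': array([-0.72375363, -0.31292585,  1.02105356]), 'wrist_torque': array([-0.01043877,  0.02396163,  0.02536729]), 'gripper_force': 0.0, 'grip_width': 0.08567839460553738}
scene [[514.2672565926259, 0.0, 321.5617708945545], [0.0, 514.2672565926259, 201.75077271444988], [0.0, 0.0, 1.0]] [ 1.031 -0.713  1.253] [[0.794, 0.608, 0.0], [0.503, -0.656, -0.564], [-0.342, 0.448, -0.826]]
top [[399.50033110194835, 0.0, 317.5794368460764], [0.0, 399.50033110194835, 198.94784870179961], [0.0, 0.0, 1.0]] [ 0.411 -0.065  1.313] [[0.018, -1.0, 0.012], [-0.994, -0.019, -0.106], [0.106, -0.01, -0.994]]
```

View pics/top0.png

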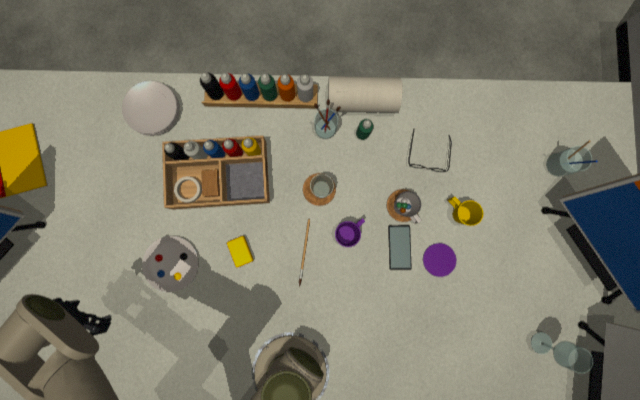

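View pics/scene0.png

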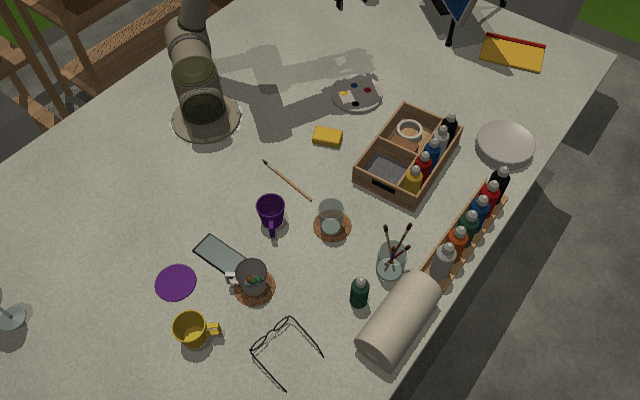

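Top view: the grey mug with marbles is at (406,204), handle to (414,216). The purple mug at (348,233) and the yellow mug at (467,211) are look-alikes, as is the purple disc at (440,260). The empty well is at (244,182). I take the white/grey mug on the cork coaster, since it holds the marbles, and confirm it in a crop.

```bash
cat > h.py <<'E'
import numpy as np,cv2
def cam(d):
    R=cv2.Rodrigues(d["rvec"])[0];return d["K"],R,np.ravel(d["tvec"])
def ray(d,uv,z):
    K,R,t=cam(d);c=-R.T@t;v=R.T@np.linalg.solve(K,[uv[0],uv[1],1.]);return c+v*(z-c[2])/v[2]
def cloud(d):
    K,R,t=cam(d);Z=d["range_z"];v,u=np.mgrid[:400,:640]
    P=np.stack([(u-K[0,2])/K[0,0]*Z,(v-K[1,2])/K[1,1]*Z,Z],-1);return (P-t)@R
E
python3 - <<'E'
from h import *
a=np.load("top0.npz");b=np.load("scene0.npz")
ca=cv2.resize(a["image"][175:245,360:440],None,fx=5,fy=5,interpolation=2)[:,:,::-1]
cb=cv2.resize(b["image"][245:315,215:295],None,fx=5,fy=5,interpolation=2)[:,:,::-1]
cc=cv2.resize(a["image"][130:215,155:275],None,fx=3,fy=3,interpolation=2)[:,:,::-1]
o=np.zeros((600,800,3),np.uint8);o[:350,:400]=ca;o[:350,400:]=cb;o[350:600,:360]=cc[:250];cv2.imwrite("pics/crop.png",o)
P=cloud(a)
# cork mask
hsv=cv2.cvtColor(a["image"],cv2.COLOR_RGB2HSV)
near=lambda x,y,r:np.hypot(P[...,0]-x,P[...,1]-y)<r
m=ray(a,(406,204),.05);print(m)
for n,lo,hi in(("mugrim",.077,.095),("mid",.03,.075),("all",.02,.1)):
    k=near(m[0],m[1],.1)&(P[...,2]>lo)&(P[...,2]<hi)&(a["range_z"]>0)
    q=P[k];print(n,len(q))
    if len(q):print(q.min(0),q.max(0))
k=near(m[0],m[1],.1)&(P[...,2]>.076)
pts=P[k][:,:2].astype(np.float32)
if len(pts)>3:print("rim circle",cv2.minEnclosingCircle(pts))
k=near(m[0],m[1],.1)&(hsv[...,0]>4)&(hsv[...,0]<22)&(hsv[...,1]>90)&(P[...,2]<.012)
print("coaster",cv2.minEnclosingCircle(P[k][:,:2].astype(np.float32)),k.sum())
w=ray(a,(215,172),.075);k=near(w[0],w[1],.22)&(abs(P[...,2]-.075)<.005)
r=cv2.minAreaRect(P[k][:,:2].astype(np.float32));print("caddy",r,k.sum());print(cv2.boxPoints(r))
for uv in[(164,141),(268,138),(269,204),(164,208)]:print(uv,ray(a,uv,.075).round(3))
E
```

```text
[ 0.53436501 -0.35937892  0.05      ]
mugrim 112
[ 0.4936802  -0.39567122  0.07859866] [ 0.57221395 -0.31671106  0.09077519]
mid 264
[ 0.4766763  -0.40052883  0.03002526] [ 0.57007927 -0.31998394  0.07483337]
all 524
[ 0.4766763  -0.40052883  0.02001298] [ 0.57221395 -0.31671106  0.09077519]
rim circle ((0.5334001183509827, -0.35728928446769714), 0.04117938131093979)
coaster ((0.5353658199310303, -0.35912248492240906), 0.05441620945930481) 299
caddy ((0.6267686486244202, 0.24913913011550903), (0.2109541893005371, 0.32117438316345215), 4.746542453765869) 1234
[[0.50836504 0.40044755]
 [0.53494155 0.08037464]
 [0.74517226 0.09783071]
 [0.71859574 0.4179036 ]]
(164, 141) [0.717 0.409 0.075]
(268, 138) [0.733 0.083 0.075]
(269, 204) [0.524 0.073 0.075]
(164, 208) [0.505 0.397 0.075]
```

View pics/crop.png

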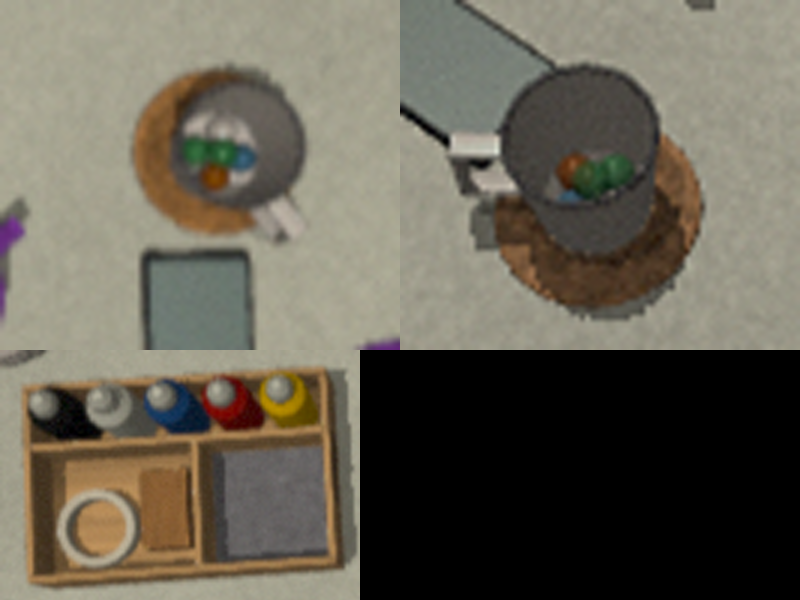

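The crop confirms it: the grey enamel mug (crop centre (240,140)) holds the marbles and stands on the cork coaster. Its handle points near right, its end at about crop (285,225). The empty well is the grey-floored compartment.

Run:
```python
from h import *
for n in("top","scene"):
    a=np.load(n+"0.npz");P=cloud(a)
    c=np.array([.5345,-.3585]);d=P[...,:2]-c;r=np.hypot(d[...,0],d[...,1])
    k=(r>.047)&(r<.085)&(P[...,2]>.025)&(P[...,2]<.09)&(a["range_z"]>0)
    q=P[k];print(n,k.sum(),q.mean(0).round(4),"yaw to handle",np.degrees(np.arctan2((q[:,1]-c[1]).mean(),(q[:,0]-c[0]).mean())).round(1))
    k=k&(P[...,2]>.058);q=P[k];print(q.round(3).tolist()[:40])
    # white handle by colour, onto z=.071
    g=a["image"];hsv=cv2.cvtColor(g,cv2.COLOR_RGB2HSV)
    x0,y0=(400,205) if n=="top" else (215,262)
    m=np.zeros((400,640),bool);m[y0:y0+30,x0:x0+30]=1
    m&=(hsv[...,2]>150)&(hsv[...,1]<40)
    uv=np.argwhere(m)[:,::-1];p=np.array([ray(a,u,.071) for u in uv]);dd=p[:,:2]-c;print("white",len(p),p.mean(0).round(4),np.hypot(*dd.T).min(),np.hypot(*dd.T).max(),np.degrees(np.arctan2(dd[:,1].mean(),dd[:,0].mean())))
    # rim circle: points high
    k=(r<.06)&(P[...,2]>.077)&(P[...,2]<.092);q=P[k][:,:2]
    A=np.c_[2*q,np.ones(len(q))];s=np.linalg.lstsq(A,(q**2).sum(1),rcond=None)[0];print("rim fit",s[:2],np.sqrt(s[2]+s[0]**2+s[1]**2),len(q))
    w=(.625,.247);k=(np.hypot(P[...,0]-w[0],P[...,1]-w[1])<.23)&(abs(P[...,2]-.075)<.006)
    rr=cv2.minAreaRect(P[k][:,:2].astype(np.float32));print("caddy",rr)
    # well floor
    k=(np.hypot(P[...,0]-.6,P[...,1]-.158)<.11)&(abs(P[...,2]-.008)<.005)&(hsv[...,1]<60)&(P[...,1]>.085)&(P[...,0]>.525)
    print("floor",cv2.minAreaRect(P[k][:,:2].astype(np.float32)),k.sum())
```

```text
top 49 [ 0.4866 -0.3901  0.0582] yaw to handle -146.6
[[0.498, -0.389, 0.071], [0.495, -0.385, 0.073], [0.495, -0.388, 0.073], [0.495, -0.392, 0.07], [0.492, -0.379, 0.073], [0.492, -0.381, 0.075], [0.492, -0.386, 0.068], [0.492, -0.39, 0.068], [0.492, -0.392, 0.072], [0.492, -0.395, 0.071], [0.489, -0.382, 0.072], [0.489, -0.384, 0.075], [0.489, -0.388, 0.072], [0.489, -0.393, 0.066], [0.489, -0.395, 0.071], [0.489, -0.398, 0.072], [0.486, -0.386, 0.07], [0.486, -0.389, 0.069], [0.486, -0.392, 0.069], [0.486, -0.395, 0.07], [0.486, -0.397, 0.073], [0.483, -0.386, 0.069], [0.483, -0.389, 0.071], [0.483, -0.391, 0.072], [0.483, -0.395, 0.07], [0.483, -0.397, 0.074], [0.483, -0.401, 0.073], [0.48, -0.388, 0.074], [0.48, -0.391, 0.072], [0.48, -0.394, 0.073], [0.48, -0.397, 0.073], [0.477, -0.391, 0.063], [0.477, -0.392, 0.071]]
white 459 [ 0.4778 -0.4006  0.071 ] 0.020988673566472122 0.1158625396848807 -143.39943300880677
rim fit [ 0.53362691 -0.35646418] 0.0381981774319917 112
caddy ((0.6267686486244202, 0.24913913011550903), (0.2109541893005371, 0.32117438316345215), 4.74654245376586
[... 802 characters left out ...]
382, 0.068], [0.481, -0.398, 0.071], [0.485, -0.397, 0.074], [0.486, -0.395, 0.073], [0.488, -0.394, 0.074], [0.489, -0.391, 0.071], [0.491, -0.39, 0.071], [0.492, -0.387, 0.068], [0.494, -0.386, 0.07], [0.479, -0.4, 0.067], [0.482, -0.399, 0.07], [0.484, -0.398, 0.07], [0.487, -0.397, 0.071], [0.488, -0.395, 0.07]]
white 298 [ 0.4895 -0.4149  0.071 ] 0.038411560666288765 0.09731114490980676 -128.54142660199693
rim fit [ 0.5332721  -0.35716181] 0.038148570467337585 185
caddy ((0.6263588666915894, 0.2491195797920227), (0.21195575594902039, 0.32679861783981323), 4.774238109588623)
floor ((0.6046611070632935, 0.15934720635414124), (0.1404997855424881, 0.1485573798418045), 86.81426239013672) 715
```

```bash
cat >> h.py <<'E'
from scipy.spatial.transform import Rotation as Ro, Slerp
np.set_printoptions(suppress=True,precision=4)
def tool(psi,dep):  # tool z at azimuth psi, dep deg below horizontal (>90: past vertical); y horizontal, left of psi
    p,e=np.radians([psi,dep]);z=np.array([np.cos(e)*np.cos(p),np.cos(e)*np.sin(p),-np.sin(e)])
    y=np.array([-np.sin(p),np.cos(p),0]);return np.c_[np.cross(y,z),y,z]
def rows(p,R,traj,grip):  # traj: list of (pos,R)
    out=[];p=np.array(p,float)
    for tp,tR in traj:
        s=np.round(R.T@(tp-p),3);w=np.round(Ro.from_matrix(R.T@tR).as_rotvec(),3)
        p=p+R@s;R=R@Ro.from_rotvec(w).as_matrix();out.append([*s.tolist(),*w.tolist(),grip])
    for o in out:print(o,end=",\n")
    print("max",np.abs(np.array(out)).max(0));return p,R
E
python3 - <<'E'
from h import *
from rig import telemetry
s=telemetry.observe();p,R=s["position"],s["tool_rot"]
R1=tool(35.5,35);W=np.array([p,[.40,.0,.30],[.41,-.446,.12]])
sl=Slerp([0,1],Ro.from_matrix([R,R1]));tr=[]
for i in range(1,23):
    t=i/22;q=W[0]+(W[1]-W[0])*2*t if t<.5 else W[1]+(W[2]-W[1])*(2*t-1);tr.append((q,sl(t).as_matrix()))
rows(p,R,tr,1)
E
```

```text
[-0.033, -0.035, -0.004, -0.023, -0.04, -0.043, 1],
[-0.032, -0.037, -0.003, -0.022, -0.039, -0.043, 1],
[-0.031, -0.038, -0.004, -0.023, -0.04, -0.044, 1],
[-0.028, -0.039, -0.002, -0.022, -0.039, -0.043, 1],
[-0.028, -0.04, -0.003, -0.023, -0.04, -0.043, 1],
[-0.025, -0.042, -0.003, -0.022, -0.04, -0.043, 1],
[-0.024, -0.042, -0.002, -0.023, -0.039, -0.043, 1],
[-0.022, -0.043, -0.002, -0.022, -0.04, -0.044, 1],
[-0.02, -0.045, -0.003, -0.023, -0.039, -0.043, 1],
[-0.019, -0.045, -0.003, -0.022, -0.04, -0.043, 1],
[-0.017, -0.045, -0.003, -0.023, -0.04, -0.043, 1],
[0.008, -0.042, 0.008, -0.023, -0.039, -0.043, 1],
[0.01, -0.042, 0.007, -0.022, -0.04, -0.044, 1],
[0.013, -0.042, 0.006, -0.023, -0.039, -0.043, 1],
[0.014, -0.041, 0.004, -0.022, -0.04, -0.043, 1],
[0.016, -0.041, 0.003, -0.023, -0.04, -0.043, 1],
[0.018, -0.04, 0.001, -0.022, -0.039, -0.043, 1],
[0.019, -0.039, -0.001, -0.023, -0.04, -0.044, 1],
[0.021, -0.038, -0.002, -0.022, -0.039, -0.043, 1],
[0.023, -0.037, -0.004, -0.023, -0.04, -0.043, 1],
[0.024, -0.036, -0.006, -0.023, -0.04, -0.043, 1],
[0.025, -0.035, -0.007, -0.022, -0.039, -0.043, 1],
max [0.033 0.045 0.008 0.023 0.04  0.044 1.   ]
```

Emit:
send_rows(deltas=[[[-0.033,-0.035,-0.004,-0.023,-0.04,-0.043,1],[-0.032,-0.037,-0.003,-0.022,-0.039,-0.043,1],[-0.031,-0.038,-0.004,-0.023,-0.04,-0.044,1],[-0.028,-0.039,-0.002,-0.022,-0.039,-0.043,1],[-0.028,-0.04,-0.003,-0.023,-0.04,-0.043,1],[-0.025,-0.042,-0.003,-0.022,-0.04,-0.043,1],[-0.024,-0.042,-0.002,-0.023,-0.039,-0.043,1],[-0.022,-0.043,-0.002,-0.022,-0.04,-0.044,1],[-0.02,-0.045,-0.003,-0.023,-0.039,-0.043,1],[-0.019,-0.045,-0.003,-0.022,-0.04,-0.043,1],[-0.017,-0.045,-0.003,-0.023,-0.04,-0.043,1]]])

```text
time_s: 1.48
position: [0.4005, -0.0012, 0.3006]
tool_rot: [[-0.887, -0.102, 0.451], [-0.032, 0.986, 0.161], [-0.461, 0.129, -0.878]]
ft_force: [0.9, 0.7, -0.2]
grip_width: 0.0851
gripper_force: 0.0
```

Run:
```python
from h import *
from rig import telemetry
s=telemetry.observe();p,R=s["position"],s["tool_rot"];print(s["time_s"],s["q"],p,R[:,2],R[:,1])
```

```text
1.475 [ -30.6682   -5.8537  105.3893   24.3232   63.4811 -132.4707] [ 0.4005 -0.0012  0.3006] [ 0.4505  0.1613 -0.8781] [-0.1022  0.9864  0.1288]
```

```bash
cat > fk.py <<'E'
from h import *
from scipy.optimize import least_squares
def Rfk(q): return Ro.from_euler('ZYZYZ',[q[0],q[1]+q[2],q[3],q[4],q[5]+90],degrees=True).as_matrix()
def pfk(q,k):
    a,b,h,L1,L2,e,d=k;t=np.radians
    s2,c2=np.sin(t(q[1])),np.cos(t(q[1]));f=t(q[1]+q[2])
    w=np.array([a+L1*s2+L2*np.sin(f)+e*np.cos(f),b,h+L1*c2+L2*np.cos(f)-e*np.sin(f)])
    return Ro.from_euler('z',q[0],degrees=True).apply(w)+d*Rfk(q)[:,2]
E
python3 - <<'E'
from fk import *
D=[([53.899,21.842,74.386,0,83.859,-12.335],[.22149,.50314,.25569]),([-30.6682,-5.8537,105.3893,24.3232,63.4811,-132.4707],[.4005,-.0012,.3006])]
print(Rfk(D[0][0]));print(Rfk(D[1][0]))
pr=np.array([0,.117,.3,.4,.4,0,.25]);
f=lambda k:np.r_[np.concatenate([np.subtract(pfk(q,k),p) for q,p in D]),(k-pr)*1e-4*[10,1,1,1,1,5,1]]
r=least_squares(f,pr);print(r.x,f(r.x)[:6])
E
```

```text
Traceback (most recent call last):
  File "fk.py", line 3, in Rfk
    def Rfk(q): return Ro.from_euler('ZYZYZ',[q[0],q[1]+q[2],q[3],q[4],q[5]+90],degrees=True).as_matrix()
                       ~~~~~~~~~~~~~^^^^^^^^^^^^^^^^^^^^^^^^^^^^^^^^^^^^^^^^^^^^^^^^^^^^^^^^^
  File "scipy/spatial/transform/_rotation.pyx", line 1413, in scipy.spatial.transform._rotation.Rotation.from_euler
ValueError: Expected axis specification to be a non-empty string of upto 3 characters, got ZYZYZ
```

```bash
sed -i "s/^def Rfk.*/def Rfk(q): return (Ro.from_euler('ZYZ',[q[0],q[1]+q[2],q[3]],degrees=True)*Ro.from_euler('YZ',[q[4],q[5]+90],degrees=True)).as_matrix()/" fk.py
python3 - <<'E'
from fk import *
D=[([53.899,21.842,74.386,0,83.859,-12.335],[.22149,.50314,.25569]),([-30.6682,-5.8537,105.3893,24.3232,63.4811,-132.4707],[.4005,-.0012,.3006])]
print(Rfk(D[0][0]));print(Rfk(D[1][0]))
pr=np.array([0,.117,.3,.4,.4,0,.25]);
f=lambda k:np.r_[np.concatenate([np.subtract(pfk(q,k),p) for q,p in D]),(k-pr)*1e-4*[10,1,1,1,1,5,1]]
r=least_squares(f,pr);print(r.x,f(r.x)[:6])
E
```

```text
[[-0.9152  0.403  -0.0009]
 [ 0.403   0.9152 -0.0012]
 [ 0.0003 -0.0015 -1.    ]]
[[-0.8869 -0.1022  0.4505]
 [-0.0317  0.9864  0.1613]
 [-0.4609  0.1288 -0.8781]]
[-0.0126  0.1175  0.0385  0.5472  0.3506  0.0201  0.2327] [-0.  0. -0. -0. -0.  0.]
```

```bash
cat >> fk.py <<'E'
k0=np.array([-0.0126,0.1175,0.0385,0.5472,0.3506,0.0201,0.2327])
lo=np.array([-178,-50.7,12.7,-81,10,-165]);hi=np.array([178,133,142,261,163,165])
def ik(p,R,q0,k=k0):
    g=lambda q:np.r_[(pfk(q,k)-p)*5,Ro.from_matrix(Rfk(q).T@R).as_rotvec()]
    r=least_squares(g,q0);return r.x,np.abs(r.fun).max()
E
python3 - <<'E'
from fk import *
q2=np.array([-30.6682,-5.8537,105.3893,24.3232,63.4811,-132.4707])
well=np.array([.602,.160])
for flip in(0,180):
  for dep in(35,45,55):
    F=Ro.from_euler('z',flip,degrees=True).as_matrix()
    q=q2+[0,0,0,0,0,flip]
    for nm,p in(("pre",[.41,-.446,.12]),("grasp",[.476,-.398,.049])):
        q,e=ik(p,tool(35.5,dep)@F,q);print(flip,dep,nm,q.round(0),round(e,4))
    qg=q
    for psi in(0,15,35,60):
        q=qg;
        for y in(-.2,-.05,.1):
            q,e=ik([.5,y,.25],tool(35.5+(psi-35.5)*(y+.2)/.3,dep)@F,q)
        L=[]
        for lean in(0,30,60,80,98):
            l=np.radians(lean);p_=np.radians(psi);u=np.array([np.cos(p_),np.sin(p_),0])
            mx=u*np.cos(l)-np.array([0,0,np.sin(l)]);mz=u*np.sin(l)+np.array([0,0,np.cos(l)])
            m=np.array([*well,.125]) ; g=m-.066*mx-.038*mz
            R=tool(psi,dep+lean)@F
            q,e=ik(g-.006*R[:,2],R,q);L.append((q.round(0).astype(int).tolist(),round(e,3)))
        print("  psi",psi,L[0],L[2],L[4])
E
```

```text
0 35 pre [ -76.   38.   87.   50.   86. -220.] 0.0
0 35 grasp [ -69.   42.   93.   55.   75. -225.] 0.0
  psi 0 ([7, 23, 128, 13, -26, -98], np.float64(0.0)) ([4, 27, 80, 0, 78, -86], np.float64(0.0)) ([3, 48, 44, 3, 131, -86], np.float64(0.0))
  psi 15 ([-4, 23, 130, 147, 30, -252], np.float64(0.0)) ([3, 27, 80, 179, -77, -282], np.float64(0.0)) ([6, 49, 43, 172, -131, -282], np.float64(0.0))
  psi 35 ([-16, 24, 126, 104, 41, -234], np.float64(0.0)) ([2, 27, 80, -3, 77, -123], np.float64(0.0)) ([9, 48, 45, -21, 125, -122], np.float64(0.0))
  psi 60 ([-22, 30, 112, 72, 59, -224], np.float64(0.0)) ([0, 29, 78, -4, 76, -149], np.float64(0.0)) ([13, 44, 53, -33, 112, -142], np.float64(0.0))
0 45 pre [ -74.   36.   85.   42.   81. -215.] 0.0
0 45 grasp [ -67.   40.   91.   48.   69. -218.] 0.0
  psi 0 ([6, 21, 121, 31, -9, -116], np.float64(0.0)) ([4, 32, 73, 1, 90, -86], np.float64(0.0)) ([3, 53, 39, 4, 141, -85], np.float64(0.0))
  psi 15 ([-3, 21, 123, 120, 15, -224], np.float64(0.0)) ([4, 32, 73, 177, -90, -281], np.float64(0.0)) ([6, 53, 38, 169, -141, -284], np.float64(0.0))
  psi 
[... 2310 characters left out ...]
-40, 118, 37], np.float64(0.0))
180 55 pre [-71.  34.  84.  34.  76. -29.] 0.0
180 55 grasp [-64.  38.  90.  39.  65. -30.] 0.0
  psi 0 ([6, 21, 115, -21, 10, 115], np.float64(0.0)) ([4, 36, 67, 2, 101, 94], np.float64(0.0)) ([3, 57, 36, 6, 150, 96], np.float64(0.0))
  psi 15 ([-1, 20, 116, 45, 13, 32], np.float64(0.0)) ([5, 36, 67, -4, 101, 80], np.float64(0.0)) ([7, 57, 34, -15, 150, 73], np.float64(0.0))
  psi 35 ([-10, 22, 114, 55, 30, 0], np.float64(0.0)) ([6, 36, 68, -12, 98, 61], np.float64(0.0)) ([11, 56, 37, -36, 142, 49], np.float64(0.0))
  psi 60 ([-15, 27, 104, 47, 50, -17], np.float64(0.0)) ([7, 35, 69, -20, 91, 39], np.float64(0.0)) ([16, 51, 49, -48, 124, 34], np.float64(0.0))
```

Run:
```python
from fk import *
from rig import telemetry
s=telemetry.observe();q=s["q"];F=np.diag([-1,-1,1.])
R1=tool(35.5,45)@F;q1,e=ik([.419,-.439,.121],R1,q+[-43,40,-20,20,17,95]);print(q1,e)
N=16;tr=[]
for i in range(1,N+1):
    c=q+(q1-q)*i/N;tr.append((pfk(c,k0),Rfk(c)))
print([t[0].round(2).tolist() for t in tr[::4]])
rows(s["position"],s["tool_rot"],tr,.3)
```

```text
[-73.1157  35.4483  85.7347  42.8727  80.0371 -34.5964] 7.133182933216631e-14
[[0.41, -0.02, 0.29], [0.46, -0.12, 0.26], [0.47, -0.24, 0.22], [0.45, -0.35, 0.17]]
[-0.008, -0.024, 0.009, -0.015, 0.014, 0.165, 0.3],
[-0.012, -0.024, 0.008, -0.015, 0.013, 0.166, 0.3],
[-0.014, -0.024, 0.007, -0.015, 0.013, 0.166, 0.3],
[-0.016, -0.023, 0.006, -0.015, 0.013, 0.165, 0.3],
[-0.019, -0.021, 0.005, -0.016, 0.013, 0.166, 0.3],
[-0.022, -0.02, 0.004, -0.016, 0.014, 0.166, 0.3],
[-0.025, -0.018, 0.004, -0.016, 0.014, 0.165, 0.3],
[-0.026, -0.015, 0.002, -0.017, 0.015, 0.165, 0.3],
[-0.029, -0.013, 0.001, -0.018, 0.017, 0.165, 0.3],
[-0.03, -0.01, 0.0, -0.018, 0.018, 0.164, 0.3],
[-0.031, -0.007, -0.001, -0.019, 0.02, 0.164, 0.3],
[-0.032, -0.004, -0.002, -0.018, 0.022, 0.163, 0.3],
[-0.033, -0.0, -0.004, -0.018, 0.025, 0.162, 0.3],
[-0.033, 0.003, -0.005, -0.017, 0.027, 0.161, 0.3],
[-0.033, 0.006, -0.005, -0.016, 0.03, 0.16, 0.3],
[-0.031, 0.01, -0.008, -0.014, 0.033, 0.16, 0.3],
max [0.033 0.024 0.009 0.019 0.033 0.166 0.3  ]
```

Emit:
send_rows(deltas=[[[-0.008,-0.024,0.009,-0.015,0.014,0.165,0.3],[-0.012,-0.024,0.008,-0.015,0.013,0.166,0.3],[-0.014,-0.024,0.007,-0.015,0.013,0.166,0.3],[-0.016,-0.023,0.006,-0.015,0.013,0.165,0.3],[-0.019,-0.021,0.005,-0.016,0.013,0.166,0.3],[-0.022,-0.02,0.004,-0.016,0.014,0.166,0.3],[-0.025,-0.018,0.004,-0.016,0.014,0.165,0.3],[-0.026,-0.015,0.002,-0.017,0.015,0.165,0.3]]])

```text
time_s: 2.48
position: [0.4681, -0.2076, 0.2277]
tool_rot: [[-0.374, 0.826, 0.422], [0.915, 0.255, 0.311], [0.149, 0.503, -0.851]]
ft_force: [1.1, 0.3, 0.5]
grip_width: 0.0552
gripper_force: 0.0
```

Emit:
send_rows(deltas=[[[-0.029,-0.013,0.001,-0.018,0.017,0.165,0.3],[-0.03,-0.01,0.0,-0.018,0.018,0.164,0.3],[-0.031,-0.007,-0.001,-0.019,0.02,0.164,0.3],[-0.032,-0.004,-0.002,-0.018,0.022,0.163,0.3],[-0.033,0.0,-0.004,-0.018,0.025,0.162,0.3],[-0.033,0.003,-0.005,-0.017,0.027,0.161,0.3],[-0.033,0.006,-0.005,-0.016,0.03,0.16,0.3],[-0.031,0.01,-0.008,-0.014,0.033,0.16,0.3]]])

```text
time_s: 3.48
position: [0.4175, -0.4379, 0.1202]
tool_rot: [[0.581, 0.577, 0.575], [0.405, -0.817, 0.411], [0.707, -0.006, -0.708]]
ft_force: [0.4, 0.4, 0.3]
grip_width: 0.0559
gripper_force: 0.0
```

Run:
```python
from fk import *
from rig import telemetry,optics
s=telemetry.observe();print(s["time_s"],s["q"],s["position"],s["grip_width"]);R=s["tool_rot"]
p=s["position"];print("fk err",pfk(s["q"],k0)-p)
F=np.diag([-1,-1,1.]);R1=tool(35.5,45)@F
g=np.array([.4803,-.3953,.046])-.006*R1[:,2]
# straight-on: first row fixes offsets at standoff .1, then advance
st=lambda d:(g-d*R1[:,2],R1)
rows(p,R,[st(.1),st(.08),st(.06),st(.04),st(.02),st(0)],.3)
o=[]
for n,(u0,v0) in(("top",(360,175)),("scene",(195,225))):
    d=optics.get_image(n);o.append(cv2.resize(d["image"][v0:v0+90,u0:u0+100],None,fx=4,fy=4,interpolation=2)[:,:,::-1])
cv2.imwrite("pics/pre.png",np.hstack(o))
```

```text
3.475 [-73.1888  39.055   80.4686  42.5856  81.3367 -33.0477] [ 0.4175 -0.4379  0.1202] 0.055931062039510995
fk err [ 0.0101 -0.0329 -0.0117]
[0.001, 0.002, 0.0, -0.001, 0.001, -0.008, 0.3],
[0.0, -0.0, 0.02, -0.0, -0.0, 0.0, 0.3],
[0.0, -0.0, 0.02, -0.0, -0.0, 0.0, 0.3],
[0.0, -0.0, 0.02, -0.0, -0.0, 0.0, 0.3],
[0.0, -0.0, 0.02, -0.0, -0.0, 0.0, 0.3],
[0.0, -0.0, 0.02, -0.0, -0.0, 0.0, 0.3],
max [0.001 0.002 0.02  0.001 0.001 0.008 0.3  ]
```

View pics/pre.png

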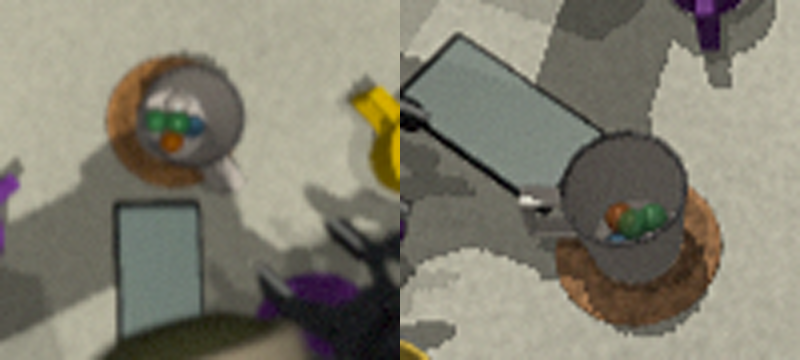

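Top crop: the fingertips at (265,275) and (340,235) straddle the line to the handle at (230,175). Phone, tumbler and yellow mug are clear. I advance.

Emit:
send_rows(deltas=[[[0.001,0.002,0,-0.001,0.001,-0.008,0.3],[0,0,0.02,0,0,0,0.3],[0,0,0.02,0,0,0,0.3],[0,0,0.02,0,0,0,0.3],[0,0,0.02,0,0,0,0.3],[0,0,0.02,0,0,0,0.3],[0,0,0,0,0,0,0.3]]])

```text
time_s: 4.45
position: [0.4778, -0.3961, 0.0498]
tool_rot: [[0.573, 0.585, 0.574], [0.415, -0.811, 0.413], [0.707, 0.002, -0.707]]
ft_force: [0.0, -0.2, -0.6]
grip_width: 0.0557
gripper_force: 0.0
```

Run:
```python
from fk import *
from rig import telemetry,optics
s=telemetry.observe();print(s["time_s"],s["q"],s["position"],s["ft_force"])
o=[]
for n,(u0,v0) in(("top",(380,180)),("scene",(205,235))):
    d=optics.get_image(n);o.append(cv2.resize(d["image"][v0:v0+60,u0:u0+66],None,fx=6,fy=6,interpolation=2)[:,:,::-1])
cv2.imwrite("pics/grasp.png",np.hstack(o))
```

```text
4.45 [-66.2913  44.6242  83.6325  46.913   71.1885 -35.9229] [ 0.4778 -0.3961  0.0498] [ 0.041  -0.2262 -0.5804]
```

View pics/grasp.png

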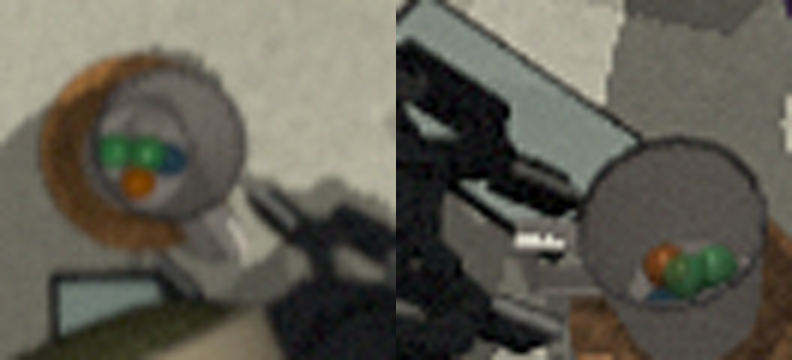

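The handle (scene crop (545,245)) sits between the pads at (540,185) and (530,320), so I close.

Emit:
send_rows(deltas=[[[0,0,0,0,0,0,-0.3],[0,0,0,0,0,0,-0.6],[0,0,0,0,0,0,-0.8],[0,0,0,0,0,0,-1],[0,0,0,0,0,0,-1],[0,0,0,0,0,0,-1]]], squeeze=80)

```text
time_s: 5.3
position: [0.4772, -0.3978, 0.0514]
tool_rot: [[0.573, 0.584, 0.576], [0.416, -0.812, 0.41], [0.706, 0.005, -0.708]]
ft_force: [-3.6, -1.2, 6.3]
grip_width: 0.0119
gripper_force: 78.2
```

```bash
cat >> fk.py <<'E'
F=np.diag([-1,-1,1.])
E
python3 - <<'E'
from fk import *
from rig import telemetry,optics
s=telemetry.observe();p=s["position"];R=s["tool_rot"];print(s["time_s"],p,s["grip_width"],s["gripper_force"],s["ft_force"])
d=optics.get_image("top");P=cloud(d);c=np.array([.534,-.357])
for n in("top","scene"):
    d=optics.get_image(n);P=cloud(d);r=np.hypot(P[...,0]-c[0],P[...,1]-c[1]);k=(r<.048)&(P[...,2]>.077)&(P[...,2]<.092);q=P[k][:,:2]
    s_=np.linalg.lstsq(np.c_[2*q,np.ones(len(q))],(q**2).sum(1),rcond=None)[0];print("rim",s_[:2],np.sqrt(s_[2]+s_[0]**2+s_[1]**2))
# refit kinematics with observations
D=[([53.899,21.842,74.386,0,83.859,-12.335],[.22149,.50314,.25569]),([-30.6682,-5.8537,105.3893,24.3232,63.4811,-132.4707],[.4005,-.0012,.3006]),([-73.1888,39.055,80.4686,42.5856,81.3367,-33.0477],[.4175,-.4379,.1202]),(s["q"],p)]
f=lambda k:np.r_[np.concatenate([np.subtract(pfk(q,k),x) for q,x in D]),(k-k0)*1e-5]
r=least_squares(f,k0);print(r.x.tolist(),np.abs(f(r.x)[:12]).max())
E
```

```text
5.3 [ 0.4772 -0.3978  0.0514] 0.011903788674385263 78.2196244597435 [-3.5885 -1.1996  6.3303]
rim [ 0.5338 -0.3562] 0.03821784260831327
rim [ 0.5334 -0.3571] 0.038171233971962974
[-1.7877948500392288e-05, 0.1175086838906615, 0.13015137557663553, 0.5370650526943473, 0.3508257195127989, 0.10299918269965389, 0.23249749321783317] 4.4677023243517916e-05
```

```bash
cat >> fk.py <<'E'
k0=np.array([0,.1175087,.1301514,.5370651,.3508257,.1029992,.2324975])
def ik(p,R,q0,k=k0):
    g=lambda q:np.r_[(pfk(q,k)-p)*5,Ro.from_matrix(Rfk(q).T@R).as_rotvec()]
    r=least_squares(g,q0);return r.x,np.abs(r.fun).max()
def Rmug(psi,lean): return Ro.from_euler('ZY',[psi,lean],degrees=True).as_matrix()
pg=np.array([.4772,-.3978,.0514]);Rg=np.array([[.573,.584,.576],[.416,-.812,.41],[.706,.005,-.708]])
Rg=Ro.from_matrix(Rg).as_matrix();M0=np.array([.534,-.357,.004]);RM=Rmug(35.5,0)
pt=RM.T@(pg-M0);Rt=RM.T@Rg      # tool in mug
pm=lambda p,R:(p-R@Rt.T@pt,R@Rt.T) # tool->mug
def seg(a,b,n,ease=True): # (mouth,psi,lean)
    out=[]
    for i in range(1,n+1):
        t=i/n;t=t*t*(3-2*t) if ease else t
        m=np.array(a[0])+(np.array(b[0])-a[0])*t;R=Rmug(a[1]+(b[1]-a[1])*t,a[2]+(b[2]-a[2])*t)
        f=m-.08*R[:,2];out.append((f+R@pt,R@Rt))
    return out
T=[.594,.151]
A=([.534,-.357,.084],35.5,0);B=([.53,-.34,.27],35.5,0);C=([.50,-.08,.27],43,0)
D=([*T,.225],50,62);E=([*T,.138],50,62);G=([*T,.138],50,98)
E
python3 - <<'E'
from fk import *
from rig import telemetry
s=telemetry.observe();q=s["q"];print(s["ft_force"])
tr=seg(A,B,8)+seg(B,C,9)+seg(C,D,11)
al=tr+seg(D,E,5)+seg(E,G,9)
ql=q
for i,(p,R) in enumerate(al):
    q,e=ik(p,R,ql)
    if i%3==0 or i>38:print(i,q.round(0),round(e,4),np.abs(q-ql).max().round(1))
    ql=q
rows(s["position"],s["tool_rot"],tr,-1)
E
```

```text
[-3.2738 -2.3031  5.6829]
0 [-66.  44.  83.  47.  72. -35.] 0.0 0.7
3 [-66.  36.  81.  45.  78. -28.] 0.0 2.9
6 [-66.  30.  77.  44.  86. -21.] 0.0 1.9
9 [-65.  27.  81.  44.  85. -21.] 0.0 3.0
12 [-60.  20.  94.  45.  80. -24.] 0.0 4.5
15 [-54.  14. 103.  46.  76. -24.] 0.0 2.0
18 [-48.  12. 102.  42.  73. -17.] 0.0 4.9
21 [-27.  12.  91.  18.  72.  12.] 0.0 11.3
24 [-5. 22. 73. -5. 89. 37.] 0.0 6.7
27 [  4.  29.  62. -13. 101.  42.] 0.0 1.7
30 [  4.  31.  68. -12.  93.  44.] 0.0 3.4
33 [  4.  33.  69. -13.  91.  45.] 0.0 1.3
36 [  8.  39.  60. -22. 105.  46.] 0.0 5.9
39 [ 12.  46.  49. -33. 121.  43.] 0.0 4.4
40 [ 12.  48.  47. -36. 124.  42.] 0.0 2.9
41 [ 13.  49.  47. -37. 125.  42.] 0.0 1.1
[0.006, -0.001, -0.005, 0.0, -0.0, 0.0, -1],
[0.015, -0.001, -0.015, 0.0, -0.0, 0.0, -1],
[0.022, -0.003, -0.02, 0.0, -0.0, 0.0, -1],
[0.025, -0.003, -0.023, 0.0, -0.0, 0.0, -1],
[0.025, -0.002, -0.024, 0.0, -0.0, 0.0, -1],
[0.022, -0.003, -0.02, 0.0, -0.0, 0.0, -1],
[0.015, -0.002, -0.015, 0.0, -0.0, 0.0, -1],
[0.006, -0.0, -0.005, 0.0, -0.0, 0.0, -1],
[0.003, -0.008, 0.003, 0.003, -0.0, -0.
[... 301 characters left out ...]
01, -0.019, 0.01, 0.008, 0.0, -0.008, -1],
[0.004, -0.007, 0.003, 0.004, 0.001, -0.004, -1],
[0.004, -0.002, 0.003, 0.002, -0.026, -0.002, -1],
[0.01, -0.006, 0.007, 0.005, -0.069, -0.005, -1],
[0.018, -0.009, 0.01, 0.008, -0.103, -0.01, -1],
[0.023, -0.01, 0.01, 0.008, -0.128, -0.012, -1],
[0.029, -0.012, 0.009, 0.007, -0.142, -0.015, -1],
[0.033, -0.011, 0.005, 0.005, -0.147, -0.017, -1],
[0.034, -0.01, 0.001, 0.002, -0.142, -0.016, -1],
[0.031, -0.009, -0.003, 0.0, -0.128, -0.014, -1],
[0.026, -0.007, -0.005, -0.001, -0.103, -0.012, -1],
[0.017, -0.004, -0.005, -0.001, -0.069, -0.007, -1],
[0.007, -0.002, -0.003, -0.001, -0.025, -0.003, -1],
max [0.034 0.035 0.024 0.015 0.147 0.017 1.   ]
```

Emit:
send_rows(deltas=[[[0.006,-0.001,-0.005,0,0,0,-1],[0.015,-0.001,-0.015,0,0,0,-1],[0.022,-0.003,-0.02,0,0,0,-1],[0.025,-0.003,-0.023,0,0,0,-1],[0.025,-0.002,-0.024,0,0,0,-1],[0.022,-0.003,-0.02,0,0,0,-1],[0.015,-0.002,-0.015,0,0,0,-1],[0.006,0,-0.005,0,0,0,-1]]])

```text
time_s: 6.45
position: [0.4733, -0.3806, 0.2383]
tool_rot: [[0.572, 0.584, 0.575], [0.417, -0.812, 0.409], [0.706, 0.006, -0.708]]
ft_force: [-0.2, -0.3, -2.6]
grip_width: 0.0122
gripper_force: 78.0
```

Run:
```python
from fk import *
from rig import telemetry,optics
s=telemetry.observe();print(s["time_s"],s["position"],s["grip_width"],s["gripper_force"],s["ft_force"],pm(s["position"],s["tool_rot"])[0])
o=[]
for n,(u0,v0) in(("top",(380,160)),("scene",(200,170))):
    d=optics.get_image(n);o.append(cv2.resize(d["image"][v0:v0+90,u0:u0+100],None,fx=4,fy=4,interpolation=2)[:,:,::-1])
    P=cloud(d);m=pm(s["position"],s["tool_rot"])[0];r=np.hypot(P[...,0]-m[0],P[...,1]-m[1]);k=(r<.048)&(P[...,2]>m[2]+.065)&(P[...,2]<m[2]+.1);x=P[k]
    if len(x)>10:
        u,sv,vt=np.linalg.svd(x-x.mean(0));print(n,x.mean(0),"normal",vt[2],len(x))
cv2.imwrite("pics/lift.png",np.hstack(o))
```

```text
6.45 [ 0.4733 -0.3806  0.2383] 0.012249916972298758 78.03222575923428 [-0.1997 -0.3027 -2.558 ] [ 0.5301 -0.3398  0.1909]
top [ 0.5311 -0.3484  0.2674] normal [ 0.0053  0.0566 -0.9984] 216
scene [ 0.5251 -0.3385  0.2658] normal [ 0.0273 -0.0023 -0.9996] 364
```

View pics/lift.png

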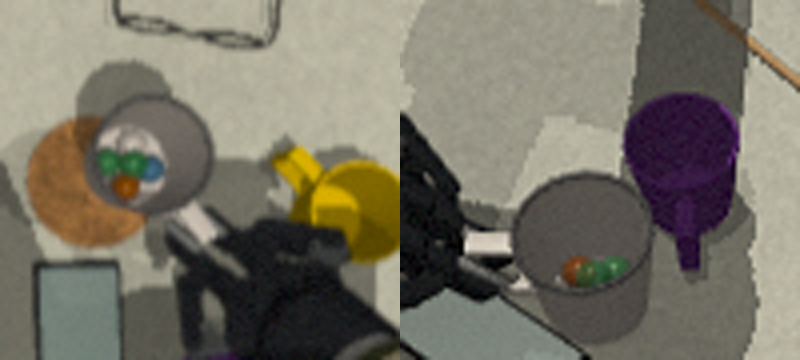

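The mug is held upright with the marbles inside, and nothing around it moved. I continue with the travel and lean.

Emit:
send_rows(deltas=[[[0.003,-0.008,0.003,0.003,0,-0.003,-1],[0.009,-0.02,0.008,0.009,0,-0.009,-1],[0.012,-0.029,0.013,0.012,0,-0.012,-1],[0.015,-0.034,0.015,0.015,0,-0.014,-1],[0.017,-0.035,0.016,0.015,0,-0.016,-1],[0.016,-0.033,0.016,0.015,0,-0.014,-1],[0.014,-0.027,0.014,0.012,0,-0.013,-1],[0.01,-0.019,0.01,0.008,0,-0.008,-1],[0.004,-0.007,0.003,0.004,0.001,-0.004,-1]]])

```text
time_s: 7.68
position: [0.4485, -0.1265, 0.2371]
tool_rot: [[0.513, 0.686, 0.516], [0.487, -0.727, 0.483], [0.707, 0.003, -0.707]]
ft_force: [-0.8, -0.9, -2.3]
grip_width: 0.0128
gripper_force: 78.1
```

Emit:
send_rows(deltas=[[[0.004,-0.002,0.003,0.002,-0.026,-0.002,-1],[0.01,-0.006,0.007,0.005,-0.069,-0.005,-1],[0.018,-0.009,0.01,0.008,-0.103,-0.01,-1],[0.023,-0.01,0.01,0.008,-0.128,-0.012,-1],[0.029,-0.012,0.009,0.007,-0.142,-0.015,-1],[0.033,-0.011,0.005,0.005,-0.147,-0.017,-1],[0.034,-0.01,0.001,0.002,-0.142,-0.016,-1],[0.031,-0.009,-0.003,0,-0.128,-0.014,-1],[0.026,-0.007,-0.005,-0.001,-0.103,-0.012,-1],[0.017,-0.004,-0.005,-0.001,-0.069,-0.007,-1],[0.007,-0.002,-0.003,-0.001,-0.025,-0.003,-1],[0,0,0,0,0,0,-1]]])

```text
time_s: 9.18
position: [0.5551, 0.1043, 0.2713]
tool_rot: [[0.61, 0.77, -0.188], [0.737, -0.638, -0.224], [-0.292, -0.002, -0.956]]
ft_force: [0.1, -0.2, -3.0]
grip_width: 0.0122
gripper_force: 78.2
```

Run:
```python
from fk import *
from rig import telemetry,optics
s=telemetry.observe();p,R=s["position"],s["tool_rot"];m,Rm=pm(p,R)
print(s["time_s"],s["q"],s["grip_width"],"mouth",m+.08*Rm[:,2],"lean",np.degrees(np.arccos(Rm[2,2])))
o=[]
for n,(u0,v0) in(("top",(190,120)),("scene",(330,90))):
    d=optics.get_image(n);o.append(cv2.resize(d["image"][v0:v0+105,u0:u0+115],None,fx=3.4,fy=3.4,interpolation=2)[:,:,::-1])
    hsv=cv2.cvtColor(d["image"],cv2.COLOR_RGB2HSV);P=cloud(d)
    if n=="top":
        k=(np.hypot(P[...,0]-.535,P[...,1]+.36)<.08)&(hsv[...,0]>4)&(hsv[...,0]<22)&(hsv[...,1]>90)
        print("coaster",cv2.minEnclosingCircle(P[k][:,:2].astype(np.float32)),P[k].mean(0),k.sum())
cv2.imwrite("pics/lean.png",np.hstack(o))
rows(p,R,seg((m+.08*Rm[:,2],50,62),E,5)+[(E[0]-.08*Rmug(50,62)[:,2]+Rmug(50,62)@pt,Rmug(50,62)@Rt)]*2,-1)
```

```text
9.175 [  3.6919  28.722   62.0113 -12.4339 100.9245  42.2034] 0.012163569079370997 mouth [0.5945 0.1517 0.2249] lean 61.930896045439006
coaster ((0.5355956554412842, -0.3594576120376587), 0.05507707595825195) [ 0.5351 -0.3592  0.005 ] 845
[0.003, -0.0, 0.009, -0.001, -0.001, 0.0, -1],
[0.006, 0.0, 0.02, 0.0, -0.0, 0.0, -1],
[0.007, 0.0, 0.025, 0.0, -0.0, 0.0, -1],
[0.006, 0.0, 0.021, 0.0, -0.0, 0.0, -1],
[0.003, 0.0, 0.008, 0.0, -0.0, 0.0, -1],
[-0.0, 0.0, 0.0, 0.0, -0.0, 0.0, -1],
[-0.0, 0.0, 0.0, 0.0, -0.0, 0.0, -1],
max [0.007 0.    0.025 0.001 0.001 0.    1.   ]
```

View pics/lean.png

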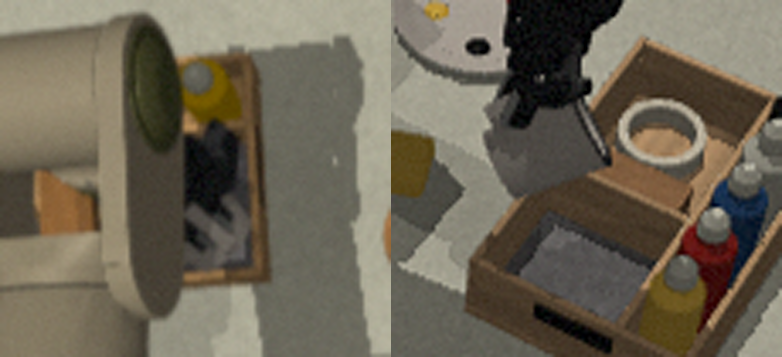

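The scene crop shows the leaning mug above the well, displaced toward (550,130) by its height, with nothing spilled. I descend and hold.

Emit:
send_rows(deltas=[[[0.003,0,0.009,-0.001,-0.001,0,-1],[0.006,0,0.02,0,0,0,-1],[0.007,0,0.025,0,0,0,-1],[0.006,0,0.021,0,0,0,-1],[0.003,0,0.008,0,0,0,-1],[0,0,0,0,0,0,-1],[0,0,0,0,0,0,-1],[0,0,0,0,0,0,-1]]])

```text
time_s: 10.28
position: [0.5546, 0.104, 0.1857]
tool_rot: [[0.61, 0.77, -0.187], [0.736, -0.638, -0.226], [-0.293, 0.0, -0.956]]
ft_force: [-0.0, 0.1, -2.0]
grip_width: 0.0124
gripper_force: 78.3
```

Run:
```python
from fk import *
from rig import telemetry,optics
s=telemetry.observe();p,R=s["position"],s["tool_rot"];m,Rm=pm(p,R)
print(s["time_s"],s["ft_force"],"mouth",m+.08*Rm[:,2],"lean",np.degrees(np.arccos(Rm[2,2])))
d=optics.get_image("scene");cv2.imwrite("pics/low.png",cv2.resize(d["image"][90:210,310:470],None,fx=4,fy=4,interpolation=2)[:,:,::-1])
K,Rc,t=cam(d);x=K@(Rc@(m+.08*Rm[:,2])+t);print("mouth px",(x[:2]/x[2]-[310,90])*4)
rows(p,R,seg(E,G,9)+seg(G,([*T,.138],50,101),2),-1)
```

```text
10.275 [-0.0084  0.0854 -1.9699] mouth [0.594  0.1513 0.1393] lean 61.9647828870654
mouth px [298.233  223.8308]
[0.001, 0.0, -0.0, 0.002, -0.022, 0.0, -1],
[0.001, 0.0, -0.004, -0.0, -0.058, 0.0, -1],
[0.003, 0.0, -0.006, 0.0, -0.084, 0.0, -1],
[0.003, 0.0, -0.007, 0.001, -0.099, -0.0, -1],
[0.003, 0.0, -0.008, 0.001, -0.104, -0.0, -1],
[0.003, 0.0, -0.007, 0.0, -0.099, -0.0, -1],
[0.002, 0.0, -0.006, 0.001, -0.084, -0.0, -1],
[0.002, 0.0, -0.004, 0.0, -0.057, -0.0, -1],
[0.0, 0.0, -0.002, 0.0, -0.022, -0.0, -1],
[0.001, 0.0, -0.001, 0.0, -0.026, -0.0, -1],
[0.001, 0.0, -0.002, 0.001, -0.026, -0.0, -1],
max [0.003 0.    0.008 0.002 0.104 0.    1.   ]
```

View pics/low.png

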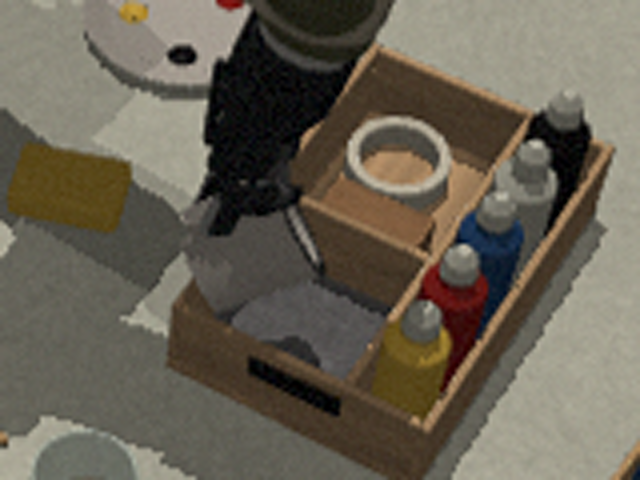

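The mouth, seen edge-on at about (305,240), is where the model predicts, just over the well. I tip it.

Emit:
send_rows(deltas=[[[0.001,0,0,0.002,-0.022,0,-1],[0.001,0,-0.004,0,-0.058,0,-1],[0.003,0,-0.006,0,-0.084,0,-1],[0.003,0,-0.007,0.001,-0.099,0,-1],[0.003,0,-0.008,0.001,-0.104,0,-1],[0.003,0,-0.007,0,-0.099,0,-1],[0.002,0,-0.006,0.001,-0.084,0,-1],[0.002,0,-0.004,0,-0.057,0,-1],[0,0,-0.002,0,-0.022,0,-1],[0.001,0,-0.001,0,-0.026,0,-1],[0.001,0,-0.002,0.001,-0.026,0,-1],[0,0,0,0,0,0,-1]]])

```text
time_s: 11.82
position: [0.5816, 0.1367, 0.2116]
tool_rot: [[0.353, 0.768, -0.534], [0.431, -0.64, -0.636], [-0.83, -0.006, -0.557]]
ft_force: [0.2, 0.0, -1.3]
grip_width: 0.0123
gripper_force: 78.5
```

Emit:
send_rows(deltas=[[[0,0,0,0,0,0,-1],[0,0,0,0,0,0,-1],[0,0,0,0,0,0,-1],[0,0,0,0,0,0,-1],[0,0,0,0,0,0,-1],[0,0,0,0,0,0,-1],[0,0,0,0,0,0,-1],[0,0,0,0,0,0,-1]]])

```text
time_s: 12.82
position: [0.5816, 0.1366, 0.2118]
tool_rot: [[0.353, 0.768, -0.534], [0.431, -0.64, -0.636], [-0.83, -0.006, -0.558]]
ft_force: [-0.5, -1.1, -1.2]
grip_width: 0.0124
gripper_force: 78.5
```

Run:
```python
from fk import *
from rig import telemetry,optics
s=telemetry.observe();p,R=s["position"],s["tool_rot"];m,Rm=pm(p,R)
print(s["time_s"],s["q"],s["ft_force"],"mouth",m+.08*Rm[:,2],"lean",np.degrees(np.arccos(Rm[2,2])))
d=optics.get_image("scene");cv2.imwrite("pics/pour.png",cv2.resize(d["image"][90:210,310:470],None,fx=4,fy=4,interpolation=2)[:,:,::-1])
G2=(m+.08*Rm[:,2],50,np.degrees(np.arccos(Rm[2,2])))
# return: up & back, upright, travel to above coaster
H=([.56,.09,.25],46,35);C2=([.50,-.08,.27],43,0);B2=([.535,-.359,.15],35.5,0)
tr=seg(G2,H,9,False)+seg(H,C2,7,False)+seg(C2,B2,10)
q=s["q"]
for i,(a,b) in enumerate(tr):
    q2,e=ik(a,b,q);print(np.abs(q2-q).max().round(0),end=" ");q=q2
print(q)
rows(p,R,tr,-1)
```

```text
12.825 [ 13.0668  50.0075  45.0932 -39.049  127.6982  40.4991] [-0.4572 -1.1232 -1.1912] mouth [0.5933 0.1511 0.137 ] lean 101.04270869358479
6.0 6.0 6.0 6.0 6.0 6.0 6.0 6.0 7.0 7.0 8.0 8.0 8.0 8.0 7.0 7.0 1.0 2.0 3.0 4.0 4.0 4.0 4.0 3.0 2.0 1.0 [-66.4091  39.1604  80.8378  45.2389  76.8028 -29.8667]
[-0.017, 0.001, 0.009, 0.004, 0.128, 0.005, -1],
[-0.018, 0.001, 0.007, 0.005, 0.128, 0.006, -1],
[-0.016, 0.001, 0.005, 0.004, 0.128, 0.006, -1],
[-0.016, 0.002, 0.003, 0.003, 0.128, 0.007, -1],
[-0.015, 0.001, 0.002, 0.002, 0.128, 0.007, -1],
[-0.014, 0.001, -0.0, 0.002, 0.129, 0.008, -1],
[-0.013, 0.001, -0.002, 0.0, 0.128, 0.007, -1],
[-0.011, 0.002, -0.002, -0.001, 0.128, 0.008, -1],
[-0.01, 0.001, -0.004, -0.001, 0.128, 0.008, -1],
[-0.025, 0.01, 0.0, -0.002, 0.087, 0.007, -1],
[-0.024, 0.01, -0.002, -0.003, 0.087, 0.008, -1],
[-0.023, 0.01, -0.004, -0.004, 0.087, 0.007, -1],
[-0.022, 0.011, -0.006, -0.004, 0.088, 0.006, -1],
[-0.02, 0.011, -0.008, -0.004, 0.087, 0.007, -1],
[-0.02, 0.011, -0.009, -0.005, 0.087, 0.006, -1],
[-0.017, 0.011, -0.01, -0.006, 0.087, 0.005, -1],
[-0.006, 0.006, -0.001, -0.002, 0.0, 0.003, -1],
[-0.015, 0.016, -0.003, -0.007, 0.0, 0.007, -1],
[-0.023, 0.025, -0.003, -0.011, 0.0, 0.01, -1],
[-0.027, 0.03, -0.003, -0.012, 0.0, 0.013, -1],
[-0.029, 0.034, -0.004, -0.014, 0.0, 0.014, -1],
[-0.028, 0.033, -0.003, -0.014, 0.0, 0.013, -1],
[-0.026, 0.032, -0.002, -0.012, -0.0, 0.013, -1],
[-0.02, 0.026, -0.002, -0.011, -0.0, 0.01, -1],
[-0.014, 0.018, -0.001, -0.007, -0.0, 0.007, -1],
[-0.005, 0.006, -0.0, -0.002, -0.0, 0.003, -1],
max [0.029 0.034 0.01  0.014 0.129 0.014 1.   ]
```

View pics/pour.png

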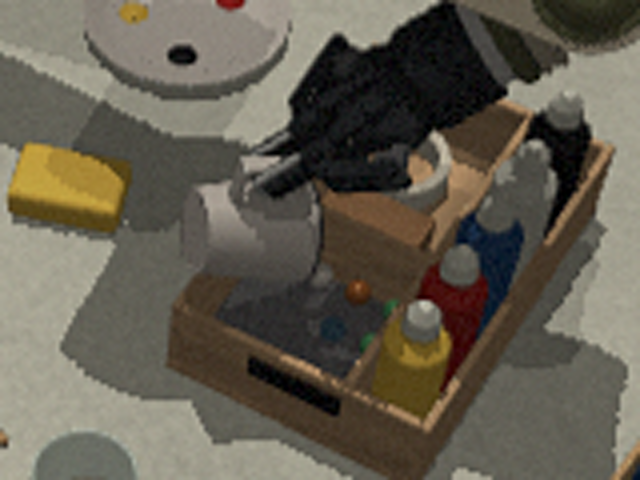

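Marbles in the well: orange (357,292), greens (390,310) and (368,342), blue (333,328), and a white one at about (320,278). I withdraw, uprighting the mug.

Emit:
send_rows(deltas=[[[-0.017,0.001,0.009,0.004,0.128,0.005,-1],[-0.018,0.001,0.007,0.005,0.128,0.006,-1],[-0.016,0.001,0.005,0.004,0.128,0.006,-1],[-0.016,0.002,0.003,0.003,0.128,0.007,-1],[-0.015,0.001,0.002,0.002,0.128,0.007,-1],[-0.014,0.001,0,0.002,0.129,0.008,-1],[-0.013,0.001,-0.002,0,0.128,0.007,-1],[-0.011,0.002,-0.002,-0.001,0.128,0.008,-1],[-0.01,0.001,-0.004,-0.001,0.128,0.008,-1]]])

```text
time_s: 14.0
position: [0.5069, 0.0349, 0.2644]
tool_rot: [[0.679, 0.723, 0.123], [0.712, -0.691, 0.126], [0.176, 0.002, -0.984]]
ft_force: [0.3, 0.1, -1.3]
grip_width: 0.0124
gripper_force: 78.2
```

Emit:
send_rows(deltas=[[[-0.025,0.01,0,-0.002,0.087,0.007,-1],[-0.024,0.01,-0.002,-0.003,0.087,0.008,-1],[-0.023,0.01,-0.004,-0.004,0.087,0.007,-1],[-0.022,0.011,-0.006,-0.004,0.088,0.006,-1],[-0.02,0.011,-0.008,-0.004,0.087,0.007,-1],[-0.02,0.011,-0.009,-0.005,0.087,0.006,-1],[-0.017,0.011,-0.01,-0.006,0.087,0.005,-1]]])

```text
time_s: 14.88
position: [0.4489, -0.1285, 0.2374]
tool_rot: [[0.512, 0.685, 0.519], [0.487, -0.729, 0.481], [0.707, 0.006, -0.707]]
ft_force: [-0.1, -0.2, -1.1]
grip_width: 0.0124
gripper_force: 78.2
```

Run:
```python
from fk import *
from rig import telemetry,optics
s=telemetry.observe();p,R=s["position"],s["tool_rot"];m,Rm=pm(p,R)
print(s["time_s"],s["ft_force"],"mug",m,"lean",np.degrees(np.arccos(Rm[2,2])))
d=optics.get_image("scene");cv2.imwrite("pics/after.png",cv2.resize(d["image"][80:250,240:460],None,fx=3.5,fy=3.5,interpolation=2)[:,:,::-1])
P=cloud(d);Y=Ro.from_euler('z',4.75,degrees=True).as_matrix();L=(P-[.602,.160,.008])@Y
k=(np.abs(L[...,0])<.06)&(np.abs(L[...,1])<.06)&(L[...,2]>.009)&(L[...,2]<.03)
n,lab,st,ce=cv2.connectedComponentsWithStats(k.astype(np.uint8))
for i in range(1,n):
    if st[i,4]>3:print(ce[i],st[i,4],L[lab==i].mean(0))
mm=(m+.08*Rm[:,2]);K,Rc,t=cam(d);x=K@(Rc@mm+t);print("mouth",(x[:2]/x[2]-[240,80])*3.5)
rows(p,R,seg((mm,43,0),([.535,-.359,.15],35.5,0),10),-1)
```

```text
14.875 [-0.0776 -0.2045 -1.0812] mug [ 0.5    -0.0806  0.1901] lean 0.1232369617984637
[389.5185 158.1111] 27 [-0.0101  0.0506  0.0155]
[399.069  162.4138] 29 [0.0224 0.0518 0.0151]
[407. 166.] 7 [0.0503 0.0492 0.0192]
[392.5862 171.3793] 29 [0.0224 0.01   0.0159]
[401.1111 174.4444] 9 [0.0499 0.0122 0.0177]
mouth [232.8393 247.0253]
[-0.006, 0.006, -0.001, -0.001, -0.002, 0.004, -1],
[-0.015, 0.017, -0.002, -0.007, 0.0, 0.007, -1],
[-0.022, 0.024, -0.003, -0.011, 0.0, 0.01, -1],
[-0.027, 0.03, -0.004, -0.012, 0.0, 0.013, -1],
[-0.029, 0.034, -0.003, -0.014, 0.0, 0.013, -1],
[-0.028, 0.033, -0.003, -0.014, 0.0, 0.014, -1],
[-0.026, 0.032, -0.003, -0.012, -0.0, 0.013, -1],
[-0.021, 0.026, -0.001, -0.011, -0.0, 0.01, -1],
[-0.014, 0.018, -0.001, -0.007, -0.0, 0.007, -1],
[-0.005, 0.006, -0.0, -0.002, -0.0, 0.003, -1],
max [0.029 0.034 0.004 0.014 0.002 0.014 1.   ]
```

View pics/after.png

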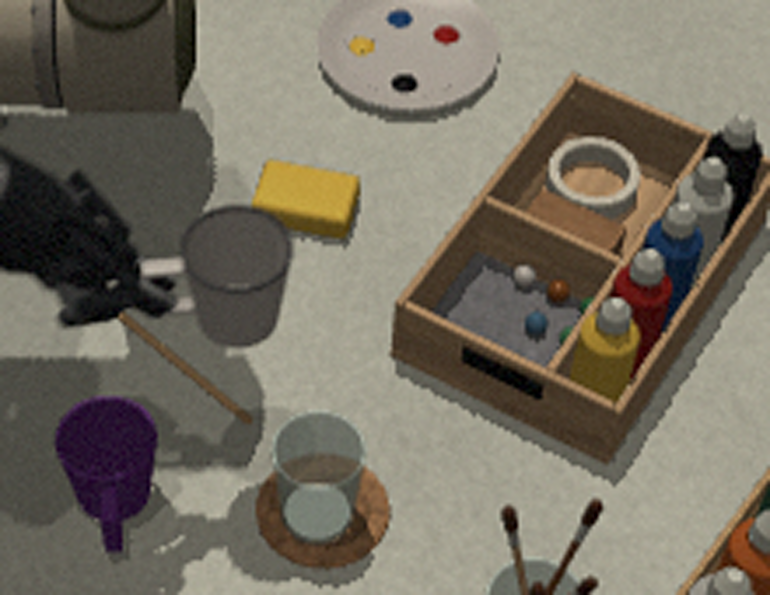

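All five marbles lie in the well: white (525,277), orange (558,290), blue (535,325) and greens (588,305) and (568,335). The mug is empty and upright, so I carry it back.

Emit:
send_rows(deltas=[[[-0.006,0.006,-0.001,-0.001,-0.002,0.004,-1],[-0.015,0.017,-0.002,-0.007,0,0.007,-1],[-0.022,0.024,-0.003,-0.011,0,0.01,-1],[-0.027,0.03,-0.004,-0.012,0,0.013,-1],[-0.029,0.034,-0.003,-0.014,0,0.013,-1],[-0.028,0.033,-0.003,-0.014,0,0.014,-1],[-0.026,0.032,-0.003,-0.012,0,0.013,-1],[-0.021,0.026,-0.001,-0.011,0,0.01,-1],[-0.014,0.018,-0.001,-0.007,0,0.007,-1],[-0.005,0.006,0,-0.002,0,0.003,-1],[0,0,0,0,0,0,-1]]])

```text
time_s: 16.3
position: [0.4787, -0.3987, 0.1166]
tool_rot: [[0.574, 0.584, 0.573], [0.416, -0.811, 0.41], [0.705, 0.003, -0.709]]
ft_force: [1.3, -0.1, -1.3]
grip_width: 0.0126
gripper_force: 78.3
```

Run:
```python
from fk import *
from rig import telemetry,optics
s=telemetry.observe();p,R=s["position"],s["tool_rot"];m,Rm=pm(p,R)
print(s["time_s"],s["ft_force"],"mug",m,"lean",np.degrees(np.arccos(Rm[2,2])))
for n in("top","scene"):
    d=optics.get_image(n);P=cloud(d);r=np.hypot(P[...,0]-m[0],P[...,1]-m[1]);k=(r<.05)&(P[...,2]>m[2]+.072)&(P[...,2]<m[2]+.09);q=P[k]
    c=np.linalg.lstsq(np.c_[2*q[:,:2],np.ones(len(q))],(q[:,:2]**2).sum(1),rcond=None)[0];print(n,"rim",c[:2],q[:,2].mean(),len(q))
rows(p,R,seg((m+.08*Rm[:,2],35.5,0),([.535,-.359,.087],35.5,0),6),-1)
```

```text
16.3 [ 1.3297 -0.1207 -1.3393] mug [ 0.5353 -0.3578  0.0691] lean 0.1605413310150247
top rim [ 0.5356 -0.3569] 0.14859083644581492 127
scene rim [ 0.5355 -0.3576] 0.14793822932540998 205
[-0.003, 0.0, 0.003, -0.002, 0.002, -0.001, -1],
[-0.009, 0.0, 0.008, 0.0, 0.0, 0.0, -1],
[-0.01, 0.0, 0.011, 0.0, 0.0, 0.0, -1],
[-0.011, 0.0, 0.01, 0.0, 0.0, 0.0, -1],
[-0.008, 0.0, 0.008, 0.0, 0.0, 0.0, -1],
[-0.004, 0.0, 0.003, 0.0, 0.0, 0.0, -1],
max [0.011 0.    0.011 0.002 0.002 0.001 1.   ]
```

Down to about 3 mm above the coaster, then 3 mm more.

Emit:
send_rows(deltas=[[[-0.003,0,0.003,-0.002,0.002,-0.001,-1],[-0.009,0,0.008,0,0,0,-1],[-0.01,0,0.011,0,0,0,-1],[-0.011,0,0.01,0,0,0,-1],[-0.008,0,0.008,0,0,0,-1],[-0.004,0,0.003,0,0,0,-1],[-0.001,0,0.001,0,0,0,-1],[-0.001,0,0.001,0,0,0,-1],[0,0,0,0,0,0,-1]]])

```text
time_s: 17.52
position: [0.4776, -0.4001, 0.0522]
tool_rot: [[0.572, 0.583, 0.576], [0.416, -0.812, 0.409], [0.706, 0.006, -0.708]]
ft_force: [0.8, 0.7, -2.1]
grip_width: 0.0125
gripper_force: 78.3
```

Run:
```python
from fk import *
from rig import telemetry
s=telemetry.observe();m,Rm=pm(s["position"],s["tool_rot"]);print(s["time_s"],s["ft_force"],s["wrist_torque"],m,np.degrees(np.arccos(Rm[2,2])))
```

```text
17.525 [ 0.7504  0.6504 -2.07  ] [-0.4204  0.4968  0.0044] [ 0.5344 -0.3593  0.0048] 0.07195257350296026
```

Emit:
send_rows(deltas=[[[-0.0007,0,0.0007,0,0,0,-1],[-0.0004,0,0.0004,0,0,0,-1],[0,0,0,0,0,0,-1]]])

```text
time_s: 17.9
position: [0.4777, -0.4003, 0.0513]
tool_rot: [[0.572, 0.583, 0.577], [0.416, -0.812, 0.408], [0.707, 0.007, -0.707]]
ft_force: [-2.2, -1.3, 4.5]
grip_width: 0.0119
gripper_force: 79.3
```

Contact with the coaster is made. I open and back straight out.

Emit:
send_rows(deltas=[[[0,0,0,0,0,0,-0.6],[0,0,0,0,0,0,-0.3],[0,0,0,0,0,0,0],[0,0,0,0,0,0,0.3],[0,0,0,0,0,0,0.3],[0,0,-0.01,0,0,0,0.3],[0,0,-0.02,0,0,0,0.3],[0,0,-0.03,0,0,0,0.3],[0,0,-0.03,0,0,0,0.3],[0,0,-0.03,0,0,0,0.3],[0,0,-0.02,0,0,0,0.3],[0,0,0,0,0,0,0.3]]], squeeze=20)

```text
time_s: 19.4
position: [0.3958, -0.4587, 0.151]
tool_rot: [[0.573, 0.582, 0.577], [0.417, -0.813, 0.405], [0.705, 0.009, -0.709]]
ft_force: [-0.6, -0.2, -0.8]
grip_width: 0.0552
gripper_force: 0.0
```

Run:
```python
from fk import *
from rig import telemetry,optics
s=telemetry.observe();print(s["time_s"],s["position"],s["grip_width"],s["ft_force"]);m=np.array([.5348,-.359,.004])
for n in("top","scene"):
    d=optics.get_image(n);P=cloud(d);r=np.hypot(P[...,0]-m[0],P[...,1]-m[1]);k=(r<.05)&(P[...,2]>.077)&(P[...,2]<.092);q=P[k]
    c=np.linalg.lstsq(np.c_[2*q[:,:2],np.ones(len(q))],(q[:,:2]**2).sum(1),rcond=None)[0];print(n,"rim",c[:2],q[:,2].mean(),len(q),np.linalg.svd(q-q.mean(0))[2][2])
L=(P-[.602,.160,.008])@Ro.from_euler('z',4.75,degrees=True).as_matrix()
k=(np.abs(L[...,0])<.06)&(np.abs(L[...,1])<.06)&(L[...,2]>.009)&(L[...,2]<.03)
n,lab,st,ce=cv2.connectedComponentsWithStats(k.astype(np.uint8));print([L[lab==i].mean(0).round(3).tolist() for i in range(1,n) if st[i,4]>3])
```

```text
19.4 [ 0.3958 -0.4587  0.151 ] 0.05523177106784953 [-0.6142 -0.2328 -0.845 ]
top rim [ 0.5345 -0.3591] 0.08434839295423603 113 [-0.0212  0.0278 -0.9994]
scene rim [ 0.5344 -0.3597] 0.08352099058510723 174 [ 0.0091 -0.0063 -0.9999]
[[-0.011, 0.051, 0.016], [0.023, 0.051, 0.016], [0.05, 0.05, 0.017], [0.022, 0.011, 0.015], [0.05, 0.012, 0.017]]
```

The mug stands upright at the coaster centre, all five marbles are at rest in the well, and the gripper is clear. I hand in.

```bash
python3 -c "
from rig import env
print(env.close_job())"
```

```text
the job is handed in; nothing more can be done
None
```

The job is handed in at about 19 s of the 54 s allowed: all five marbles are at rest in the well, the empty mug stands upright within about 1 mm of its coaster's centre, and the gripper is clear. I saw nothing else moved, but the hand-in gave no verdict.

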